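Find the thread start and screw the jar lid home

ROBOT

A 6-joint arm with a two-finger parallel gripper is mounted at the origin on a cart in front of the work surface, level with it; the furniture and walls round the work are solid. World frame = base frame: x ahead of the robot, y to its left, z up, the work surface at z = 0. Lengths are in m, angles in rad, forces in N, time in s.
With the tool pointing down it reaches from about 0.3 to 0.875 m from the base axis. Payload 6.4 kg.
Tool frame: the origin (TCP) lies between the finger pads; the fingertips stand 8 mm ahead of it and the grasp point (between the pads) lies 11 mm behind it; z points along the fingers, y is the direction in which the jaws open and shut (so a half turn about z gives the same grasp; the last joint's range is limited). The gripper opens to 85 mm and grips with 20 to 120 N. Pads are 22 mm wide; open, the fingers measure 114 mm over their backs; the gripper's body (76 mm by 85 mm) begins 54 mm behind the grasp point. The pads swing forward as they close: fully open they stand 13 mm farther back than shut.
Start: joints at [1.027, 0.181, 1.607, -0, 1.354, -0.206], TCP at [0.191, 0.543, 0.239] pointing down, gripper open.
Joint ranges: [-2.99, 2.99], [-0.89, 2.07], [0.3, 2.58], [-1.14, 4.28], [0, 2.63], [-3.12, 3.12]. Speed limits (rad/s): [2.57, 2.57, 3.01, 3.14, 3.14, 3.14].

INTERFACE

Orientations are given as a unit quaternion [w, x, y, z].
In Python, from bench import monitor, viewer, workorder, spotter gives the robot as it stands. The module is installed in compiled form; this text tells all that it offers.
- The arm moves only by the tool move_arm, never from a script. Its argument "motion" is a list of rows, each a list of 3 entries, a list of its own where there are three numbers: the shift along the tool's x, y, z in units of 60 mm (1.0 is 60 mm), then the turn, a rotation vector about the tool's x, y, z in units of 8 degrees (1.0 is 8 degrees), then the opening in per cent of the stroke, from 0 (shut) to 100 (fully open). In form: [[[dx, dy, dz], [rx, ry, rz], grip], ...]. A call has 1 to 10 rows; each row is the pose to reach, as a shift and turn from the pose commanded when the call began, along the tool's axes at that moment; what a row does not reach only later rows make up. A row lasts 1/8 s, in which the tool goes at most 62.5 mm and 10.7 degrees, less where a joint would pass 70% of its speed; a pose out of reach is approached as far as the arm can. A call with a gripper value outside its range is refused whole. The fingers move at their own pace and stop on an object; the grip force is fixed at half the most. Time passes only in rows, so rows that repeat a pose let the fingers close. It gives the time, the measured TCP pose, the force and the opening at its end, in the units of the state.
- monitor.get_obs(): the state, without advancing time (a new reading comes with each control period).
- viewer.camera(name): name is "scene" or "top" or "wrist"; returns the picture (384x512x3 uint8, blue, green, red); there is no depth.
- viewer.calibration(name): a dict with "fovy" (degrees; the focal length in pixels is half the picture's height over the tangent of half this angle, whatever the lens; pixels are square), "cx", "cy" (the principal point, pixels), "extrinsics" (4x4, takes a point from camera to world coordinates). Camera axes: x right, y down, z forward; pixel columns grow to the right and rows downward; lengths in m; the calibration is good to about 2 mm. A picture is of the moment at which its call begins: read the wrist's pose just before it. calibration takes no time and is no camera call; for the wrist camera it gives the pose at the moment of the call.
- workorder.hand_in(): hands the job in, once; it reports no verdict.
Trained networks look in the newest picture that a camera, given by its name, has taken for a name from the list of things; names that differ only in an ending like _2 or _b are one class to them, and where a whole thing is asked for, a point or a joint stands for the part that bears it (a point fixed in the world has none). Each returns a list of dicts, best first, with "score" (0 to 1); they miss things now and then, are a little off and sometimes report something else, mostly with a low value. They report only what shows in the picture. A call takes as long as a camera call. They do not tell look-alikes from the thing itself.
- spotter.search_frame(camera, name): "centre" ([column, row] as shares, 0 to 1, of the picture: columns of its width, rows of its height, amid what is visible of it).
- spotter.outline_of(camera, name): "region" (384x512 bool, what is visible of it) and "centre" ([column, row] as shares, 0 to 1, of the picture: columns of its width, rows of its height, amid what is visible of it).
The state is a dict: "time_s": time; "q": joint angles; "dq": joint speeds; "joint_efforts": joint torques, N m; "eef_pos": TCP position; "eef_rot": TCP orientation; "wrist_force": force on the tool from outside, world axes, zero at the start; "torque": the same for the moment, N m; "opening": opening from 0.0 (shut) to 1.0 (fully open).
Only numpy, scipy, OpenCV 4.12 (cv2) and the standard library are available. Lean on these libraries where they do the work, as an engineer would, in place of code of your own. Each camera call takes 0.05 s, during which the arm holds its last target. There are 200 camera calls.

TASK

The grey screw lid of the wide white jar has only been set down on top of its thread. Without lifting it off, turn it backward (counter-clockwise seen from above) until it drops into the start of the thread, then turn it forward (clockwise) until it is screwed fully home, and let go. Leave the other things on the bench where they are.

Things in the scene. Friction and masses are not known exactly. Their poses are not given: they have to be found in the camera images.
- lid_grip (a point): Centre of the grip bar on the lid. The bar is straight, 70 mm long (this point's x axis), 16 mm thick (y axis), 30 mm high, edges rounded; this point is half-way up it, 15 mm over the lid's flat top. z points up. At the start it is 65 to 66 mm above jar_shoulder and the bar's long axis lies 25 to 105 degrees counter-clockwise of straight ahead (world x).
- lid_rim (a point): Centre of the lid's lower edge, 47 mm under lid_grip. The lid is a grey ribbed round cap, 91 mm across, 32 mm high plus the bar, loose, 0.16 to 0.25 kg. Three short pins inside it, 120 degrees apart, run on the jar's thread. It slides freely up and down on the neck and drops by its own weight, unless a firm grip holds it up. Turning it takes under 0.1 N m.
- jar_shoulder (a point): Point on the jar's axis, on its shoulder at the foot of the neck, 85 mm above the bench; z up. The jar is white, 100 mm across, held fast upright in an aluminium bench holder with a round foot of 124 mm, and cannot move. The neck under the lid has a right-hand thread with three equal starts, 120 degrees apart, at an angle that differs every time (the jar's yaw does not tell it).
- jar_mouth (a point): Centre of the jar's mouth, 28 mm above jar_shoulder, hidden by the lid. To reach a thread start the lid turns 12 to 50 degrees counter-clockwise from above. There it drops 10 mm (lid_grip 55 mm above jar_shoulder). The gap goes on 45 degrees more, to a wall. Then 55 to 105 degrees clockwise screw it down 6 to 7 mm to a solid stop: home, lid_grip 48.5 to 49 mm above jar_shoulder.
- mouse: black computer mouse behind the jar, 109 x 62 x 40 mm, fixed; origin at the centre of its underside. Near it, 120 to 200 mm to the right (-y) of the jar's axis, a thin fixed black cable hangs in an arc from the computer down to the bench edge, up to 0.28 m high: keep clear of it.
- beaker: small clear glass beaker, 46 mm wide, 60 mm high; origin at the centre of its underside. A bystander.
- petri_dish: flat clear round dish, 60 mm across, 16 mm high; origin at the centre of its underside. A bystander.
- small_bottle: small white plastic bottle with a screw cap, 47 mm across, 98 mm high; origin at the centre of its underside. A bystander.
- tip_box: pipette tip box with a clear lid, 89 x 122 x 72 mm; origin at the centre of its underside. A bystander.
- amber_bottle: brown glass bottle with a black cap, 60 mm across, 118 mm high; origin at the centre of its underside. A bystander.
- timer: flat laboratory timer, 62 x 68 x 20 mm; origin at the centre of its underside. A bystander.
- notebook: closed spiral-bound notebook, 148 x 109 x 14 mm; origin at the centre of its underside. A bystander.
Things that resemble listed ones, but are neither listed nor needed, are in the scene too. What is shaped like the part that bears lid_grip but yellow is not meant.

How it is judged:
On the way:
1. the lid has dropped into the start of the thread (z of lid_grip in the frame of jar_shoulder below 0.0575 m and angle between lid_grip's own z axis and vertical below 0.1 rad), for 0.1 s.
At the end, for the whole second after the job is handed in: The lid is screwed home and released: lid_grip is less than 50.5 mm above jar_shoulder (about 2 mm over the fully home height), within 6 mm of the jar's axis, and the lid is level within 0.06 rad (z of lid_grip in the frame of jar_shoulder below 0.0505 m and horizontal distance between lid_grip and jar_shoulder below 0.006 m and angle between lid_grip's own z axis and vertical below 0.06 rad); the robot touches nothing.
It fails at once if the lid is lifted off the thread (more than 15 mm above where it rests at the start) (z of lid_grip in the frame of jar_shoulder above 0.081 m).
It fails at once if a bystander is pushed more than 30 mm from its place (distance of any of beaker, petri_dish, small_bottle, tip_box, amber_bottle, timer, notebook from where it was at the start of the episode above 0.03 m).
It fails at once if a bottle or the beaker is tipped over (angle between any of beaker, small_bottle, amber_bottle's own z axis and vertical above 0.5 rad).
It also fails if it takes over 48 s, if anything falls off the work surface, if the arm or the gripper's body presses on something with over 40 N, if the wrist force passes 120 N, or if a joint passes its speed limit or range.

## Working session

There is one attempt and no reset: what is moved stays moved. The work goes in short steps, Python scripts to look and compute and a tool call to move; the robot and the scene stay as the last step left them, time stands still between calls to the robot, and variables do not carry over. Pictures are saved under pics/ and viewed, about 8 in all and at most 12, crops included, and the job is handed in when it is done.

Besides the shell and the picture viewer there is one more tool, called after "Request:" as name(argument=value, ...), one argument or row to a line, values as JSON. move_arm: Moves the arm, as the interface text tells. Its arguments: {"type":"object","properties":{"motion":{"type":"array","items":{"type":"array"}}},"required":["motion"]}

```bash
mkdir -p pics; python3 - <<'E'
from bench import monitor, viewer, spotter
import cv2, numpy as np
o=monitor.get_obs(); print({k:np.round(v,3).tolist() for k,v in o.items()})
for n in ("scene","top"):
    im=viewer.camera(n); cv2.imwrite(f"pics/{n}0.png",im)
    c=viewer.calibration(n); print(n,c)
    for t in ("lid_grip","mouse"):
        print(t,[(np.round(d["centre"],3).tolist(),round(d["score"],2)) for d in spotter.search_frame(n,t)])
a=cv2.imread("pics/scene0.png");b=cv2.imread("pics/top0.png")
cv2.imwrite("pics/both.png",cv2.resize(np.vstack([a,b]),None,fx=.78,fy=.78))
E
```

```text
{'time_s': 0.0, 'q': [1.027, 0.182, 1.608, 0.0, 1.354, -0.206], 'dq': [0.001, 0.001, -0.001, 0.001, 0.001, 0.002], 'joint_efforts': [-0.001, -44.486, -35.134, -0.0, 0.009, -0.0], 'eef_pos': [0.19, 0.542, 0.238], 'eef_rot': [-0.0, 0.168, 0.986, -0.001], 'wrist_force': [0.355, -0.703, 0.426], 'torque': [-0.058, 0.046, -0.019], 'opening': 1.0}
scene {'fovy': 48.30742850250371, 'cx': 249.62317148514992, 'cy': 192.39412803056595, 'extrinsics': array([[ 0.7808172 , -0.4159508 ,  0.4661646 , -0.10779985],
       [-0.62472771, -0.51229046,  0.58929939, -0.57092225],
       [-0.00630788, -0.75136104, -0.65986119,  0.98774401],
       [ 0.        ,  0.        ,  0.        ,  1.        ]])}
lid_grip [([0.518, 0.56], 0.86), ([0.765, 0.74], 0.84)]
mouse [([0.577, 0.604], 0.93)]
top {'fovy': 48.07083843281636, 'cx': 247.26053607179895, 'cy': 188.59464993021578, 'extrinsics': array([[-1.65736181e-02, -9.95235544e-01,  9.60808364e-02,
         3.59078353e-01],
       [-9.99860880e-01,  1.66776148e-02,  2.79375587e-04,
         1.91313427e-01],
       [-1.88044369e-03, -9.60628393e-02, -9.95373495e-01,
         1.60997593e+00],
       [ 0.00000000e+00,  0.00000000e+00,  0.00000000e+00,
         1.00000000e+00]])}
lid_grip [([0.538, 0.51], 0.75)]
mouse [([0.543, 0.439], 0.62)]
```

View pics/both.png

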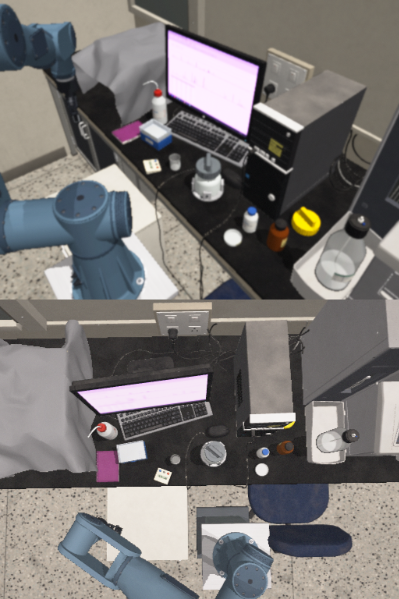

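The scene camera shows the jar at about (265,215) and the top camera shows it at (275,196). The yellow look-alike is at about (392,284) in scene. Next I'll triangulate the jar and find the bar's yaw.

```bash
cat > h.py <<'E'
from bench import monitor, viewer, spotter
import cv2, numpy as np
from scipy.spatial.transform import Rotation as R
def ray(c,uv):
    f=192/np.tan(np.radians(c["fovy"]/2)); E=np.array(c["extrinsics"])
    d=E[:3,:3]@np.array([(uv[0]-c["cx"])/f,(uv[1]-c["cy"])/f,1]); return E[:3,3],d
def atz(c,uv,z):
    o,d=ray(c,uv); return o+d*(z-o[2])/d[2]
def proj(c,p):
    f=192/np.tan(np.radians(c["fovy"]/2)); E=np.array(c["extrinsics"])
    q=E[:3,:3].T@(np.asarray(p)-E[:3,3]); return q[:2]/q[2]*f+[c["cx"],c["cy"]]
E
python3 - <<'E'
from h import *
for n,uv in (("scene",(.518*512,.56*384)),("top",(.538*512,.51*384))):
    c=viewer.calibration(n); 
    for z in (.12,.15): print(n,z,atz(c,uv,z))
a=cv2.imread("pics/scene0.png")[150:270,195:355];b=cv2.imread("pics/top0.png")[140:260,195:355]
cv2.imwrite("pics/c.png",cv2.resize(np.vstack([a,b]),None,fx=2.5,fy=2.5,interpolation=cv2.INTER_CUBIC))
E
```

```text
scene 0.12 [0.4781922  0.09795883 0.12      ]
scene 0.15 [0.45793304 0.074834   0.15      ]
top 0.12 [0.47600112 0.09430103 0.12      ]
top 0.15 [0.47364693 0.09625433 0.15      ]
```

View pics/c.png

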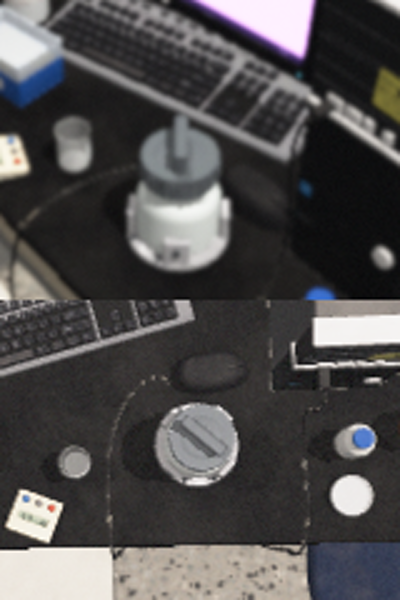

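Rough lid centre is (0.473, 0.094), and its height agrees between the two views. In the top crop the bar runs (175,430)→(222,465), which gives a yaw of about 55°. I'll move over it at z≈0.26 with tool x along the bar. That puts q6 near +32°, leaving room for all the turning.

Request:
move_arm(
  motion=[
    [[-6.9,-5.5,-0.4],[0,0,13.2],100],
    [[-6.9,-5.5,-0.4],[0,0,13.2],100],
    [[-6.9,-5.5,-0.4],[0,0,13.2],100],
    [[-6.9,-5.5,-0.4],[0,0,13.2],100],
    [[-6.9,-5.5,-0.4],[0,0,13.2],100],
    [[-6.9,-5.5,-0.4],[0,0,13.2],100],
    [[-6.9,-5.5,-0.4],[0,0,13.2],100],
    [[-6.9,-5.5,-0.4],[0,0,13.2],100],
    [[-6.9,-5.5,-0.4],[0,0,13.2],100],
    [[-6.9,-5.5,-0.4],[0,0,13.2],100],
  ],
)

```text
time_s: 1.55
eef_pos: [0.473, 0.0917, 0.2634]
eef_rot: [0.0, 0.889, 0.458, 0.0]
wrist_force: [-0.9, 0.4, -0.8]
opening: 0.998
```

Request:
move_arm(
  motion=[
    [[0,0,0],[0,0,0],100],
    [[0,0,0],[0,0,0],100],
  ],
)

```text
time_s: 1.8
eef_pos: [0.4716, 0.0943, 0.2633]
eef_rot: [-0.0, 0.886, 0.464, -0.0]
wrist_force: [0.5, 0.6, -0.0]
opening: 1.003
```

```bash
python3 - <<'E'
from h import *
o=monitor.get_obs(); c=viewer.calibration("wrist"); im=viewer.camera("wrist"); cv2.imwrite("pics/w1.png",im)
print(o["eef_pos"],o["eef_rot"],np.degrees(o["q"]),c)
d=spotter.outline_of("wrist","lid_grip")
for e in d: 
    m=e["region"]; print(e["score"],e["centre"],m.sum(),np.ptp(np.argwhere(m),axis=0)); 
    print(atz(c,np.array(e["centre"])*[512,384],.135))
E
```

```text
[0.47157811 0.09426593 0.26327071] [-1.91174539e-05  8.86004813e-01  4.63676040e-01 -3.11245994e-05] [-2.87501418e+00 -3.19393934e+00  1.03567800e+02  7.86909259e-05
  7.96303244e+01  3.18758292e+01] {'fovy': 61.42047830663631, 'cx': 257.75234716966986, 'cy': 192.0950379532199, 'extrinsics': array([[ 8.21772456e-01, -5.41219911e-01, -1.78244322e-01,
         5.16670947e-01],
       [-5.69815239e-01, -7.80965012e-01, -2.55742534e-01,
         1.59309450e-01],
       [-7.89627355e-04,  3.11728501e-01, -9.50170889e-01,
         3.97122641e-01],
       [ 0.00000000e+00,  0.00000000e+00,  0.00000000e+00,
         1.00000000e+00]])}
0.82 [0.5229, 0.4518] 8987 [109 106]
[0.48370971 0.09747735 0.135     ]
```

View pics/w1.png

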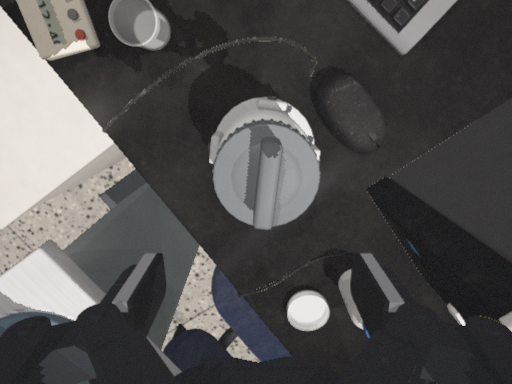

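The wrist picture shows the lid disc centred at about (266,175), with the bar top running from (271,140) to (263,228). The disc and the bar can be checked against each other.

```bash
python3 - <<'E'
from h import *
c=viewer.calibration("wrist")
print("disc",atz(c,(266.5,174.5),.13))
a,b=atz(c,(271,140),.165),atz(c,(263,228),.165)
print(a,b,(a+b)/2,np.linalg.norm(a-b),np.degrees(np.arctan2(*(a-b)[1::-1])))
im=cv2.imread("pics/w1.png")
p=(.473,.0945)
for x0,y0,yaw,col in ((.473,.0945,54,(0,0,255)),):
    u=np.array([np.cos(np.radians(yaw)),np.sin(np.radians(yaw))]); v=np.array([-u[1],u[0]])
    q=[proj(c,[*(np.array([x0,y0])+sx*.035*u+sy*.008*v),.165]) for sx,sy in ((1,1),(1,-1),(-1,-1),(-1,1))]
    im=cv2.resize(im[100:250,190:340],None,fx=4,fy=4,interpolation=cv2.INTER_CUBIC)
    cv2.polylines(im,[np.int32((np.array(q)-[190,100])*4)],True,col)
    for z in (.135,):
        t=np.linspace(0,2*np.pi,60); r=[proj(c,[x0+.0455*np.cos(k),y0+.0455*np.sin(k),z]) for k in t]
        cv2.polylines(im,[np.int32((np.array(r)-[190,100])*4)],True,(0,255,0))
cv2.imwrite("pics/o1.png",im)
E
```

```text
disc [0.48173267 0.09628898 0.13      ]
[0.50339848 0.12388015 0.165     ] [0.45960206 0.07027068 0.165     ] [0.48150027 0.09707542 0.165     ] 0.06922500233076367 50.75278717513845
```

View pics/o1.png

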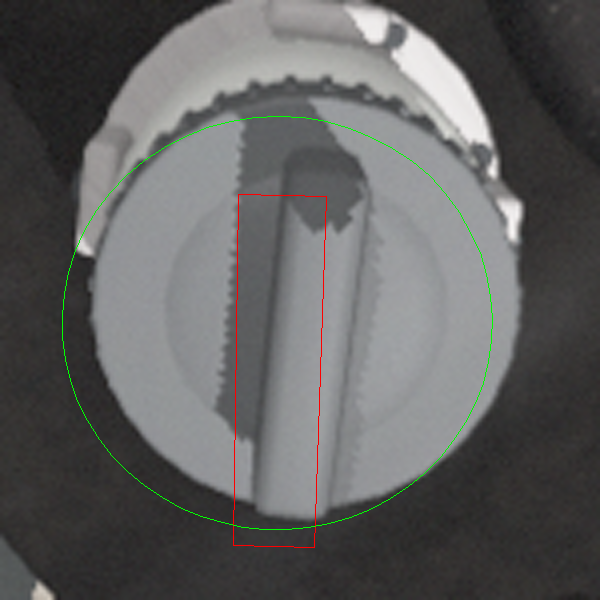

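Disc and bar agree on the centre (0.4815, 0.0968) and a yaw of about 50.7°. The measured bar length of 69 mm against the given 70 mm confirms the height. I'll descend and close to a loose wrench fit of about 20 mm, so the lid is free to drop.

Request:
move_arm(
  motion=[
    [[0.13,0.11,0.6],[0,0,0.56],100],
    [[0.13,0.11,1.2],[0,0,0.56],100],
    [[0.13,0.11,1.6],[0,0,0.56],100],
    [[0.13,0.11,1.86],[0,0,0.56],100],
    [[0.13,0.11,1.86],[0,0,0.56],60],
    [[0.13,0.11,1.86],[0,0,0.56],40],
    [[0.13,0.11,1.86],[0,0,0.56],25],
    [[0.13,0.11,1.86],[0,0,0.56],25],
    [[0.13,0.11,1.86],[0,0,0.56],25],
    [[0.13,0.11,1.86],[0,0,0.56],25],
  ],
)

```text
time_s: 3.15
eef_pos: [0.4817, 0.0966, 0.1518]
eef_rot: [0.0, 0.904, 0.427, 0.0]
wrist_force: [0.8, 0.8, -0.2]
opening: 0.251
```

```bash
cat > look.py <<'E'
import sys
from h import *
o=monitor.get_obs(); c=viewer.calibration("wrist"); im=viewer.camera("wrist"); 
print(o["time_s"],np.round(o["eef_pos"],4),np.round(o["eef_rot"],3),np.round(np.degrees(o["q"]),1),np.round(o["wrist_force"],1),np.round(o["torque"],2),round(float(o["opening"]),3))
cv2.imwrite(f"pics/{sys.argv[1]}.png",cv2.resize(im,None,fx=1.3,fy=1.3))
E
python3 look.py w2
```

```text
3.15 [0.4817 0.0966 0.1518] [0.    0.904 0.427 0.   ] [ -2.5   5.4 108.5   0.   66.   36.9] [ 0.8  0.8 -0.2] [ 0.04  0.04 -0.01] 0.251
```

View pics/w2.png

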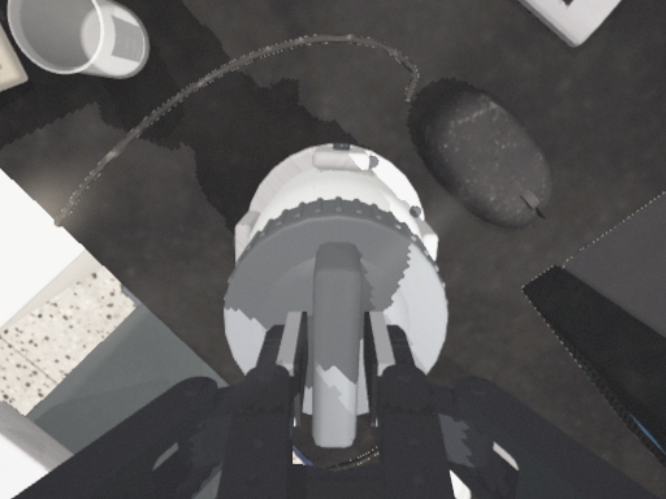

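The fingers straddle the bar symmetrically: bar at about column 338, pads at 297 and 375. Now the backward turn, about 63° counter-clockwise at the tool.

Request:
move_arm(
  motion=[
    [[0,0,0],[0,0,-0.8],22],
    [[0,0,0],[0,0,-1.6],22],
    [[0,0,0],[0,0,-2.4],22],
    [[0,0,0],[0,0,-3.2],22],
    [[0,0,0],[0,0,-4.0],22],
    [[0,0,0],[0,0,-4.8],22],
    [[0,0,0],[0,0,-5.6],22],
    [[0,0,0],[0,0,-6.4],22],
    [[0,0,0],[0,0,-7.2],22],
    [[0,0,0],[0,0,-7.8],22],
  ],
)

```text
time_s: 4.45
eef_pos: [0.4815, 0.0966, 0.1515]
eef_rot: [-0.0, 0.551, 0.835, -0.0]
wrist_force: [0.0, -0.7, -0.5]
opening: 0.222
```

Request:
move_arm(
  motion=[
    [[0,0,0],[0,0,0],22],
    [[0,0,0],[0,0,0],22],
  ],
)

```text
time_s: 4.7
eef_pos: [0.4816, 0.0966, 0.1516]
eef_rot: [-0.0, 0.553, 0.833, -0.0]
wrist_force: [0.0, 0.4, -1.1]
opening: 0.219
```

```bash
python3 look.py w3
```

```text
4.7 [0.4816 0.0966 0.1516] [-0.     0.553  0.833 -0.   ] [ -2.5   5.4 108.5  -0.   66.1 -25.4] [ 0.   0.4 -1.1] [-0.03  0.01 -0.03] 0.219
```

View pics/w3.png

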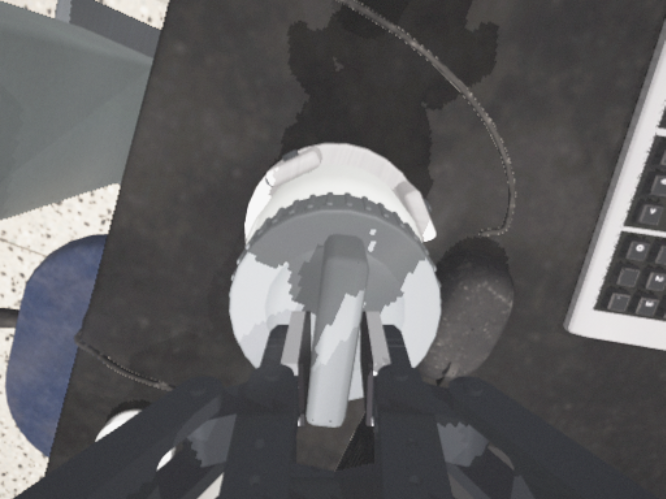

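The lid's apparent width shrank from 225 to 211 px, which matches the 10 mm drop. Now I'll lower the fingers 14 mm and turn clockwise.

Request:
move_arm(
  motion=[
    [[0,0,0.12],[0,0,0],22],
    [[0,0,0.24],[0,0,0],22],
    [[0,0,0.24],[0,0,1],22],
    [[0,0,0.24],[0,0,2],22],
    [[0,0,0.24],[0,0,3],22],
    [[0,0,0.24],[0,0,4],22],
    [[0,0,0.24],[0,0,5],22],
    [[0,0,0.24],[0,0,6],22],
    [[0,0,0.24],[0,0,7],22],
    [[0,0,0.24],[0,0,8],22],
  ],
)

```text
time_s: 6.0
eef_pos: [0.4815, 0.0966, 0.1365]
eef_rot: [-0.0, 0.911, 0.412, -0.0]
wrist_force: [1.3, -0.4, -1.7]
opening: 0.223
```

```bash
python3 look.py w4
```

```text
6.0 [0.4815 0.0966 0.1365] [-0.     0.911  0.412 -0.   ] [ -2.5   6.7 109.1   0.   64.2  38.8] [ 1.3 -0.4 -1.7] [ 0.03 -0.04  0.05] 0.223
```

Request:
move_arm(
  motion=[
    [[0,0,0],[0,0,0.5],22],
    [[0,0,0],[0,0,1],22],
    [[0,0,0],[0,0,1.5],22],
    [[0,0,0],[0,0,2],22],
  ],
)

```text
time_s: 6.55
eef_pos: [0.4815, 0.0966, 0.1366]
eef_rot: [-0.0, 0.959, 0.284, -0.0]
wrist_force: [0.4, -0.4, -1.1]
opening: 0.224
```

```bash
python3 look.py w5
```

```text
6.55 [0.4815 0.0966 0.1366] [-0.     0.959  0.284 -0.   ] [ -2.5   6.7 109.1   0.   64.2  54.5] [ 0.4 -0.4 -1.1] [-0.01 -0.01  0.06] 0.224
```

Request:
move_arm(
  motion=[
    [[0,0,0],[0,0,0.5],22],
    [[0,0,0],[0,0,1],22],
    [[0,0,0],[0,0,1.5],22],
    [[0,0,0],[0,0,2],22],
  ],
)

```text
time_s: 7.1
eef_pos: [0.4816, 0.0964, 0.1367]
eef_rot: [0.001, 0.989, 0.151, -0.0]
wrist_force: [-0.8, -1.6, -1.4]
opening: 0.223
```

```bash
python3 look.py w6
```

```text
7.1 [0.4816 0.0964 0.1367] [ 0.001  0.989  0.151 -0.   ] [-2.500e+00  6.700e+00  1.091e+02 -1.000e-01  6.420e+01  7.020e+01] [-0.8 -1.6 -1.4] [ 0.26 -0.2   3.71] 0.223
```

View pics/w6.png

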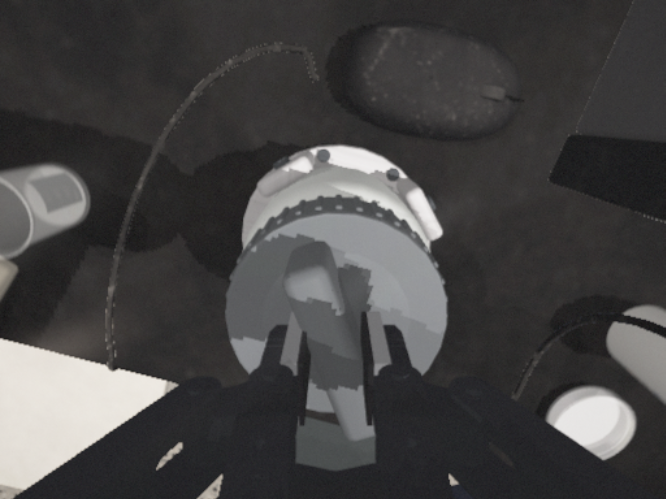

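The torque rose to 3.7 N·m, so the lid is against the solid stop. Its apparent width of about 222 px puts the lid top near z=0.118, against 0.1185 expected at home. I'll back off within the play, open and rise.

Request:
move_arm(
  motion=[
    [[0,0,0],[0,0,-0.7],22],
    [[0,0,0],[0,0,-1.4],22],
    [[0,0,0],[0,0,-1.4],50],
    [[0,0,0],[0,0,-1.4],80],
    [[0,0,0],[0,0,-1.4],80],
    [[0,0,0],[0,0,-1.4],80],
    [[0,0,-0.5],[0,0,-1.4],80],
    [[0,0,-1.2],[0,0,-1.4],80],
    [[0,0,-1.9],[0,0,-1.4],80],
    [[0,0,-2.1],[0,0,-1.4],80],
  ],
)

```text
time_s: 8.4
eef_pos: [0.4832, 0.0966, 0.2664]
eef_rot: [0.001, 0.97, 0.243, 0.003]
wrist_force: [0.5, 0.8, -0.3]
opening: 0.803
```

Request:
move_arm(
  motion=[
    [[0,0,0],[0,0,0],80],
    [[0,0,0],[0,0,0],80],
  ],
)

```text
time_s: 8.65
eef_pos: [0.4807, 0.0966, 0.2615]
eef_rot: [-0.0, 0.97, 0.243, -0.001]
wrist_force: [0.4, -0.1, -0.4]
opening: 0.802
```

```bash
python3 look.py w7; python3 - <<'E'
from h import *
c=viewer.calibration("wrist"); im=viewer.camera("wrist"); s=viewer.camera("scene")
w=cv2.resize(im[60:270,160:370],(600,600),interpolation=cv2.INTER_CUBIC); k=600/210
for z,col in ((.1185,(0,255,0)),(.125,(0,0,255))):
    r=[proj(c,[.4815+.0455*np.cos(t),.0968+.0455*np.sin(t),z]) for t in np.linspace(0,6.283,80)]
    cv2.polylines(w,[np.int32((np.array(r)-[160,60])*k)],True,col)
cv2.imwrite("pics/o7.png",w)
E
```

```text
8.65 [0.4807 0.0966 0.2615] [-0.     0.97   0.243 -0.001] [ -2.5  -1.7 102.3   0.   79.5  59.3] [ 0.4 -0.1 -0.4] [-0.01  0.06 -0.02] 0.802
```

View pics/o7.png

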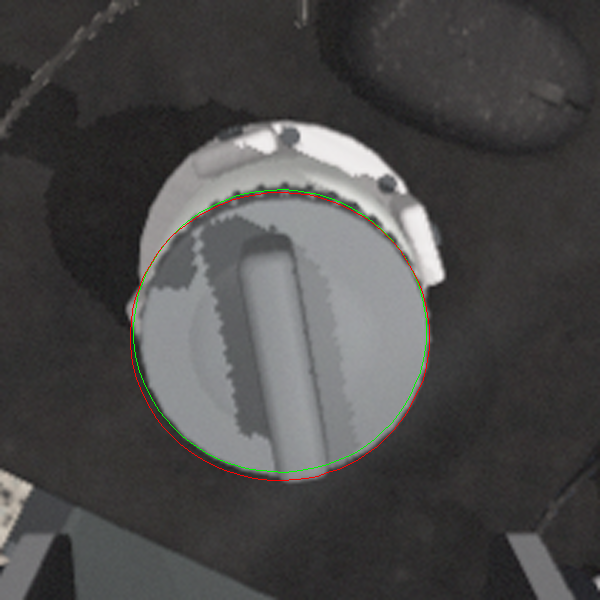

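The lid outline matches the green circle, which is the home height. The red circle, the height just after the drop, is too large. The gripper is clear of everything, so I'm handing in.

```bash
python3 -c "
from bench import workorder; print(workorder.hand_in())"
```

```text
the job is handed in; nothing more can be done
None
```

The job is handed in after 8.65 s of robot time, and by my last checks the lid is screwed home and released. The hand-in reports no verdict, so this rests on my own readings.

- **Turning:** I used the fingers as a loose wrench around the grip bar so the lid could drop by its own weight. I turned the tool about 62° counter-clockwise. The lid's apparent width then shrank from 225 to 211 px, which matches the 10 mm drop. I then turned it about 96° clockwise until the wrist torque rose to 3.7 N·m at the solid stop.
- **Last checks:** After I backed off, opened and rose, the lid's outline in the wrist picture fit the predicted home height and not the height just after the drop. It was centred on the lid position measured at the start. The gripper was clear at z≈0.26 with the force readings near zero.
- **Not checked:** I did not measure the bystanders again. The fingers never went near them, and no unexpected forces showed.

None of the checks failed or disagreed. The first position estimate from the far cameras was about 8 mm off, and I corrected it with the wrist camera before descending.

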